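# Turn the wax carousel so the tin faces the pointer

## Task

Turn the round bench organiser until the tin with the clip-on lid stands at the front, in line with the steel pointer on the organiser's fixed foot. Push it round gently by the rim or its upright pegs, without touching the tin, wax block or brush that stand in it, grip and lift nothing, and leave the things on the bench alone. Finish with the organiser at rest and your hand clear.

Things in the scene. Friction and masses are not known exactly. Their poses are not given: they have to be found in the camera images.
- stand: Fixed foot of the organiser, a black disc 190 mm across, 13 mm high, mostly under the tray. Origin on the turning axis at bench height, z up. Its -x axis is the front: a flat steel pointer, 16 mm wide, 6 mm high, lies along -x on the bench and sticks out from under the tray, its diamond tip 190 mm from the axis, roughly towards the robot. Place and yaw vary.
- tray: The turning tray on the foot. Origin at the centre of its underside, 15 mm above the bench, on the turning axis. A well is at the pointer whenever the tray's yaw equals the foot's or differs by 120 degrees; which item stands in which well varies. It turns both ways, more than a full turn, with light bearing friction (about 1 N at the rim), and stops within a few degrees when no longer pushed.
- hub (a point): Centre of the tray's upper face, on the turning axis, 27 mm above the bench. The tray is a round plywood disc, 250 mm across, 12 mm thick. Three round open wells (inside 76 mm across, wall 3 mm thick and 11 mm high above this face) stand 120 degrees apart, centres 62 mm from the axis. A steel cap 24 mm across, 10 mm high, is in the middle.
- tin: Round steel tin with a clip-on lid, 71 mm across, 46 mm high, standing loose in one of the three wells with about 2.5 mm of play. Origin at the centre of its underside, z up. It has to end in front, its centre over the pointer's line.
- wax: Rectangular wax block, 56 x 36 x 30 mm high, loose in another well. Origin at the centre of its underside.
- brush: Rectangular nylon brush with wooden back, 58 x 40 x 36 mm high, bristles down, loose in another well. Origin at the centre of its underside.
- lamp: Cordless bench lamp, 84 mm across, 134 mm high, loose on the bench to one side of the organiser, not to be moved. Origin at the centre of its underside.
- jar: Closed plain jar, 70 mm across, 100 mm high, loose on the bench on the other side, not to be moved. Origin at the centre of its underside.
- scraper: Flat plastic scraper, 60 x 130 x 5 mm, lying on the bench to the right of the organiser, on the robot's side, not to be moved. Origin at the centre of its underside.
- peg0 (a point): Centre of the top of one of six upright round wooden pegs on the tray's rim, 12 mm thick, standing 36 mm above the tray's face (top 63 mm above the bench), centres 115 mm from the axis, 60 degrees apart, two to each well at 30 degrees either side of the well's centre. They turn with the tray.
- peg1 (a point): Top of another rim peg, like peg0, 60 degrees further anticlockwise than the one before.
- peg2 (a point): Top of another rim peg, like peg0, 60 degrees further anticlockwise than the one before.
- peg3 (a point): Top of another rim peg, like peg0, 60 degrees further anticlockwise than the one before.
- peg4 (a point): Top of another rim peg, like peg0, 60 degrees further anticlockwise than the one before.
- peg5 (a point): Top of another rim peg, like peg0, 60 degrees further anticlockwise than the one before.
Not all that is in view belongs to the job. There is more than one size of the tin; the one meant has the size given above.

How it is judged:
By the outcome, as a careful person would: the job done as asked, in the order asked, and still so for the second after the job is handed in, with the robot touching nothing.
It also fails if it takes over 64 s, if anything falls off the work surface, if the arm or the gripper's body presses on something with over 40 N, if the wrist force passes 120 N, or if a joint passes its speed limit or range.

## Robot

A 6-joint arm with a two-finger parallel gripper is mounted at the origin on the work surface. World frame = base frame: x ahead of the robot, y to its left, z up, the work surface at z = 0. Lengths are in m, angles in rad, forces in N, time in s.
With the tool pointing down it reaches from about 0.225 to 0.875 m from the base axis. Payload 3.4 kg.
Tool frame: the origin (TCP) lies at the very end of the fingers, on their centre line; the grasp point (between the pads) lies 19 mm behind it; z points along the fingers, y is the direction in which the jaws open and shut (so a half turn about z gives the same grasp; the last joint's range is limited). The gripper opens to 85 mm and grips with 20 to 120 N. Pads are 22 mm wide; open, the fingers measure 114 mm over their backs; the gripper's body (76 mm by 85 mm) begins 54 mm behind the grasp point. The pads swing forward as they close: fully open they stand 13 mm farther back than shut.
Start: joints at [-1.346, 0.276, 1.505, -0, 1.361, -0.121], TCP at [0.195, -0.541, 0.231] pointing down, gripper open.
Joint ranges: [-2.89, 2.89], [-0.75, 2.08], [0.22, 2.7], [-1.18, 4.32], [0.11, 2.71], [-2.7, 2.7]. Speed limits (rad/s): [2.57, 2.57, 3.14, 3.14, 3.14, 3.14].

## Interface

Orientations are given as a unit quaternion [w, x, y, z].
In Python, from rig import telemetry, imaging, manip, finder gives the robot as it stands.
- The arm moves only by the tool arm_command, never from a script. Its argument "steps" is a list of rows, each a list of 3 entries, a list of its own where there are three numbers: the turn, a rotation vector about the world's x, y, z in rad, then the shift along the world's x, y, z in mm, then the closure in counts, from 0 (fully open) to 255 (shut). In form: [[[rx, ry, rz], [dx, dy, dz], grip], ...]. A call has 1 to 20 rows; each row shifts and turns the commanded pose from where the row before left it; what a row does not reach is not made up. A row lasts 1/8 s, in which the tool goes at most 62.5 mm and 10.7 degrees, less where a joint would pass 70% of its speed; a pose out of reach is approached as far as the arm can. A call is refused whole if a number of a shift passes 62.5 or a number of a turn 0.188, either way. A call with a gripper value outside its range is refused whole. The fingers move at their own pace and stop on an object; "newtons" is the grip in N (left out, the last holds). Time passes only in rows, so rows that do not move let the fingers close. It gives the time, the measured TCP pose, the force and the opening at its end, in the units of the state.
- telemetry.get_state(): the state, without advancing time (a new reading comes with each control period).
- imaging.get_image(name): name is "scene" or "side" or "wrist"; returns the picture (480x640x3 uint8, blue, green, red); there is no depth.
- imaging.camera_params(name): a dict with "intrinsics" (3x3 intrinsics, pixels), "R" (3x3) and "t" (3): a world point X has camera coordinates R X + t. Camera axes: x right, y down, z forward; pixel columns grow to the right and rows downward; lengths in m; the calibration is good to about 2 mm. A picture is of the moment at which its call begins: read the wrist's pose just before it. camera_params takes no time and is no camera call; for the wrist camera it gives the pose at the moment of the call.
- manip.sign_off(): hands the job in, once; it reports no verdict.
Trained networks look in the newest picture that a camera, given by its name, has taken for a name from the list of things; names that differ only in an ending like _2 or _b are one class to them, and where a whole thing is asked for, a point or a joint stands for the part that bears it (a point fixed in the world has none). Each returns a list of dicts, best first, with "score" (0 to 1); they miss things now and then, are a little off and sometimes report something else, mostly with a low value. They report only what shows in the picture. A call takes as long as a camera call. They do not tell look-alikes from the thing itself.
- finder.cut_out(camera, thing): "pixels" (480x640 bool, what is visible of it) and "extent" ([left, top, width, height] in pixels, round what is visible of it).
The state is a dict: "clock": time; "qpos": joint angles; "qd": joint speeds; "effort": joint torques, N m; "position": TCP position; "ee_rot": TCP orientation; "contact_force": force on the tool from outside, world axes, zero at the start; "moment": the same for the moment, N m; "width": finger opening in m.
Only numpy, scipy, OpenCV 4.12 (cv2) and the standard library are available. Lean on these libraries where they do the work, as an engineer would, in place of code of your own. Each camera call takes 0.05 s, during which the arm holds its last target.

## Working session

There is one attempt and no reset: what is moved stays moved. The work goes in short steps, Python scripts to look and compute and a tool call to move; the robot and the scene stay as the last step left them, time stands still between calls to the robot, and variables do not carry over. Pictures are saved under pics/ and viewed, and the job is handed in when it is done.

Besides the shell and the picture viewer there is one more tool, called after "Request:" as name([rows], argument=value, ...), one row to a line, values as JSON. arm_command: Moves the arm, as the interface text tells. Its arguments: {"type":"object","properties":{"steps":{"type":"array"},"newtons":{"type":"number"}},"required":["steps"]}

```bash
mkdir -p pics; ls; python3 - <<'E'
from rig import telemetry, imaging, manip, finder
import cv2
for n in ["scene","side"]:
    cv2.imwrite(f"pics/{n}0.png",imaging.get_image(n))
    p=imaging.camera_params(n); print(n,p["intrinsics"],p["R"],p["t"], -p["R"].T@p["t"])
s=telemetry.get_state(); print(s)
E
```

```text
pics
scene [[531.22656221   0.         317.53734338]
 [  0.         531.22656221 239.58044709]
 [  0.           0.           1.        ]] [[-0.6359671   0.77170774  0.0036081 ]
 [ 0.42257937  0.35215372 -0.83511342]
 [-0.64573409 -0.52957995 -0.55006595]] [ 0.33179701 -0.15377696  1.70880291] [1.37942725 0.70305058 0.81033594]
side [[448.68480839   0.         316.43493494]
 [  0.         448.68480839 231.59525661]
 [  0.           0.           1.        ]] [[ 0.97671875 -0.21449136 -0.00373384]
 [-0.15875365 -0.71098333 -0.68505473]
 [ 0.14428362  0.66969856 -0.72848204]] [-0.51615678  0.1379139   0.87980237] [ 0.39909327 -0.60185907  0.73347154]
{'clock': 0.1, 'qpos': array([-1.34598810e+00,  2.76522786e-01,  1.50599171e+00,  1.01620585e-05,
        1.36068248e+00, -1.20996876e-01]), 'qd': array([-1.33234153e-03, -1.71716321e-03, -2.37656171e-03,  5.02623875e-04,
        1.96117501e-03, -4.89623443e-05]), 'effort': array([ 1.86697464e-03, -4.17700410e+01, -2.46403152e+01, -4.21623645e-05,
        5.76146180e-03, -1.32792593e-06]), 'position': array([ 0.19479616, -0.54051308,  0.23053722]), 'ee_rot': array([-8.01339679e-04,  9.85089421e-01,  1.72041240e-01, -3.66563405e-05]), 'contact_force': array([ 0.26149158,  0.92906334, -0.75865422]), 'moment': array([0.01685366, 0.01059835, 0.00480365]), 'width': 0.08517891163050637}
```

View pics/scene0.png

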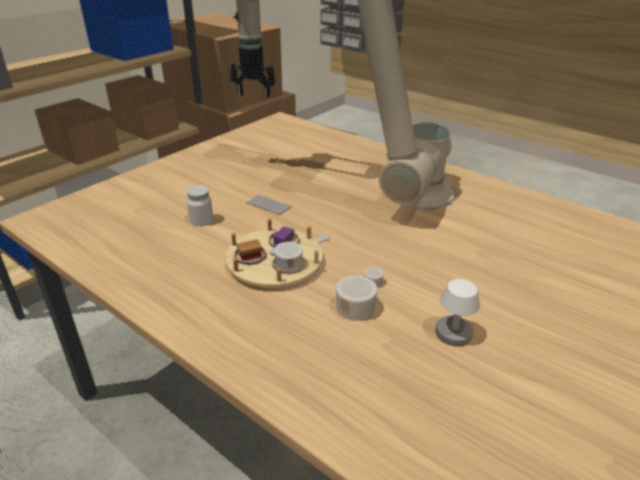

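View pics/side0.png

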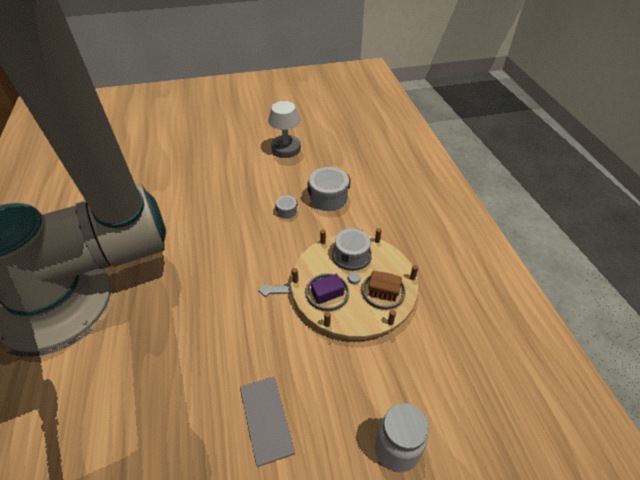

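The side view shows the pointer at (265,290), the tray centred near (354,279), the tin at (352,247) and the lamp, jar, scraper and two spare tins outside the tray. Next I'll measure these.

```bash
cat > h.py <<'E'
from rig import telemetry, imaging, manip, finder
import numpy as np, cv2
def ray(p,uv,z):
    K,R,t=p["intrinsics"],p["R"],p["t"]
    d=R.T@np.linalg.inv(K)@np.array([uv[0],uv[1],1.]); c=-R.T@t
    return c+d*(z-c[2])/d[2]
def proj(p,X):
    X=np.atleast_2d(X); c=X@p["R"].T+p["t"]; q=c@p["intrinsics"].T; return q[:,:2]/q[:,2:]
E
python3 - <<'E'
from h import *
for n in ["side","scene"]:
    im=imaging.get_image(n); p=imaging.camera_params(n)
    for th,z in [("peg0",.045),("stand",.006),("tin",.04),("wax",.045),("brush",.045),("tray",.027),("lamp",.07),("jar",.05),("scraper",.005),("hub",.027)]:
        for r in finder.cut_out(n,th)[:7]:
            ys,xs=np.nonzero(r["pixels"]); c=(xs.mean(),ys.mean())
            print(n,th,round(r["score"],2),[int(v) for v in r["extent"]],np.round(c,1),np.round(ray(p,c,z)[:2],3))
print(telemetry.get_state()["clock"])
im=cv2.imread("pics/side0.png")[210:350,240:440]; cv2.imwrite("pics/sidecrop.png",cv2.resize(im,None,fx=4,fy=4,interpolation=cv2.INTER_CUBIC))
E
```

```text
side peg0 0.77 [293, 228, 122, 108] [354.3 289.5] [ 0.573 -0.13 ]
side stand 0.61 [257, 283, 35, 14] [274.3 289.3] [ 0.428 -0.069]
side tin 0.91 [333, 227, 36, 41] [351.7 246.8] [ 0.598 -0.022]
side tin 0.76 [308, 166, 40, 44] [328.1 188.1] [0.593 0.166]
side tin 0.62 [276, 198, 19, 20] [286.1 206.3] [0.487 0.126]
side wax 0.62 [310, 275, 34, 27] [327.4 288.5] [ 0.524 -0.117]
side brush 0.94 [366, 271, 34, 28] [384.2 285.2] [ 0.631 -0.133]
side tray 0.79 [288, 227, 127, 114] [354.  289.6] [ 0.577 -0.118]
side lamp 0.84 [267, 105, 32, 52] [284.1 129.8] [0.527 0.379]
side jar 0.94 [374, 403, 52, 67] [401.7 437.2] [ 0.568 -0.403]
side scraper 0.94 [242, 374, 52, 89] [266.3 421.1] [ 0.376 -0.32 ]
side scraper 0.6 [309, 276, 34, 26] [327.3 288.4] [ 0.531 -0.088]
side hub 0.9 [291, 229, 129, 109] [353.7 289.6] [ 0.576 -0.118]
scene peg0 0.63 [225, 215, 99, 69] [272.8 259.3] [ 0.62  -0.062]
scene tin 0.94 [338, 274, 38, 45] [355.5 297.6] [0.604 0.179]
scene tin 0.59 [273, 239, 27, 31] [288.1 255.7] [ 0.579 -0.049]
scene tin 0.59 [363, 265, 20, 18] [374.4 275.3] [0.508 0.165]
scene wax 0.83 [269, 228, 25, 17] [283.3 235.5] [ 0.524 -0.116]
scene brush 0.75 [271, 228, 23, 17] [283.4 235.1] [ 0.522 -0.117]
scene brush 0.59 [238, 238, 23, 21] [249.6 249.4] [ 0.627 -0.138]
scene tray 0.8 [228, 216, 95, 72] [272.8 259.6] [ 0.604 -0.08 ]
scene lamp 0.56 [437, 279, 43, 66] [457.3 312.2] [0.536 0.392]
scene jar 0.96 [185, 184, 25, 43] [199.2 205.5] [ 0.567 -0.404]
scene scraper 0.59 [248, 193, 39, 19] [269.  204.3] [ 0.378 -0.311]
scene hub 0.94 [222, 215, 102, 75] [272.9 259.5] [ 0.603 -0.08 ]
1.2
```

View pics/sidecrop.png

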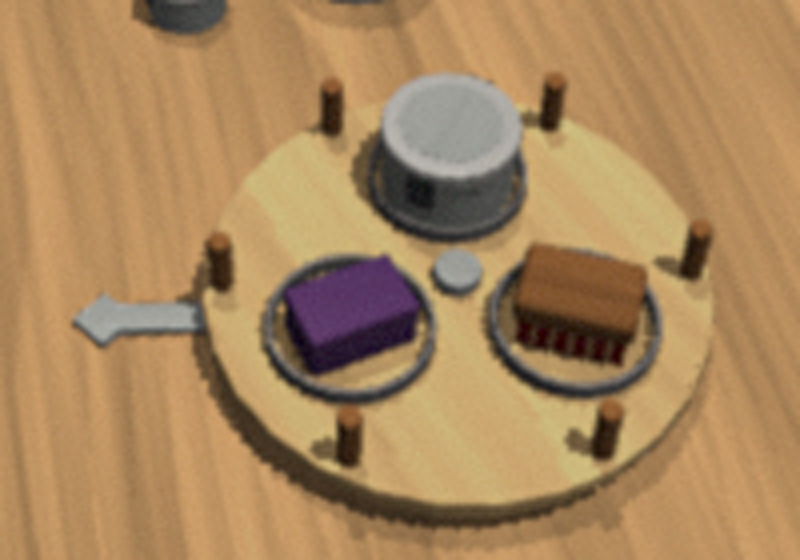

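The crop shows six peg tops at crop pixels (331,84), (553,80), (699,229), (609,407), (349,412) and (219,240). The cap is at (457,268) and the pointer tip at (74,320).

```bash
cat > fit.py <<'E'
from h import *
from scipy.optimize import least_squares
def fit(p,tops,tip,z=.063):
    P=np.array([ray(p,u,z)[:2] for u in tops])
    def f(x):
        out=[]
        for q in P:
            a=x[2]+np.arange(6)*np.pi/3
            m=x[:2]+.115*np.c_[np.cos(a),np.sin(a)]
            d=q-m; out.append(d[np.argmin((d**2).sum(1))])
        return np.ravel(out)
    c0=P.mean(0); a0=np.arctan2(*(P[0]-c0)[::-1])
    r=least_squares(f,[*c0,a0])
    T=ray(p,tip,.004)[:2]; v=T-r.x[:2]
    print("centre",np.round(r.x[:2],4),"pegs at deg",np.round(np.degrees(r.x[2])%60,2),"res mm",np.round(f(r.x)*1e3,1))
    print("tip",np.round(T,4),"dist",np.round(np.hypot(*v),4),"front deg",np.round(np.degrees(np.arctan2(v[1],v[0])),2))
    return r.x
if __name__=="__main__":
    p=imaging.camera_params("side")
    t=lambda q:np.array(q)/4+[240-.375,210-.375]
    x=fit(p,[t(q) for q in [(331,84),(553,80),(699,229),(609,407),(349,412),(219,240)]],t((74,320)))
    print("cap",ray(p,t((457,268)),.037)); 
    T=ray(p,t((451,120)),.073)[:2]-x[:2]; print("tin",T,np.hypot(*T),np.degrees(np.arctan2(T[1],T[0])))
    for e in (-98,):print()
    print([np.round(ray(p,t(q),.063)[:2],3) for q in [(331,84),(553,80),(699,229),(609,407),(349,412),(219,240)]])
    print("scr",[np.round(ray(p,q,.005)[:2],3) for q in [(242,385),(275,378),(293,453),(258,463)]])
E
python3 fit.py
```

```text
centre [ 0.5822 -0.0942] pegs at deg 49.19 res mm [ 0.   0.1 -0.8 -0.5 -0.7 -0.7 -0.   0.6  0.9  1.2  0.5 -0.7]
tip [ 0.3963 -0.0609] dist 0.1889 front deg 169.84
cap [ 0.58235098 -0.09497301  0.037     ]
tin [0.01273718 0.06253422] 0.06381821306192163 78.48729079002251

[array([0.544, 0.015]), array([ 0.657, -0.008]), array([ 0.694, -0.116]), array([ 0.62 , -0.202]), array([ 0.508, -0.18 ]), array([ 0.47 , -0.073])]
scr [array([ 0.345, -0.252]), array([ 0.401, -0.252]), array([ 0.409, -0.376]), array([ 0.355, -0.379])]
```

Request:
arm_command([
  [[0,0,-0.063],[20,36,0],255],
  [[0,0,-0.063],[20,36,0],255],
  [[0,0,-0.063],[20,36,0],255],
  [[0,0,-0.063],[20,36,0],255],
  [[0,0,-0.063],[20,36,0],255],
  [[0,0,-0.063],[20,36,0],255],
  [[0,0,-0.063],[20,36,0],255],
  [[0,0,-0.063],[20,36,0],255],
  [[0,0,-0.063],[20,36,0],255],
  [[0,0,-0.063],[20,36,0],255],
  [[0,0,-0.063],[20,36,0],255],
  [[0,0,-0.063],[20,36,0],255],
  [[0,0,-0.063],[20,36,0],255],
  [[0,0,-0.063],[20,36,0],255],
  [[0,0,0],[0,0,-30],255],
  [[0,0,0],[0,0,0],255],
])

```text
clock: 3.2
position: [0.4733, -0.0362, 0.1997]
ee_rot: [0.0, 0.964, -0.264, -0.003]
contact_force: [-0.1, -0.4, 0.2]
width: 0.0
```

```bash
python3 - <<'E'
from h import *
for n in ["side","wrist"]:
    cv2.imwrite(f"pics/{n}1.png",imaging.get_image(n))
s=telemetry.get_state(); print(s["clock"],s["position"],s["ee_rot"],s["contact_force"],s["width"],s["qpos"])
p=imaging.camera_params("wrist")
c=np.array([.582,-.0945]);
for a in (49.2+60*np.arange(6)): print(np.round(proj(p,[*(c+.115*np.array([np.cos(np.radians(a)),np.sin(np.radians(a))])),.063])))
E
```

```text
3.3 [ 0.47492429 -0.03721679  0.20171659] [ 1.13993869e-04  9.64241950e-01 -2.65023484e-01 -3.01299708e-05] [0.8581263  0.37692461 0.46216251] -0.0001606661728492395 [-2.24231930e-01  1.47363744e-01  1.75307095e+00 -2.37921148e-04
  1.24122820e+00  1.88309796e+00]
[[138.  18.]]
[[212. 181.]]
[[361. 208.]]
[[473.  84.]]
[[ 431. -109.]]
[[ 241. -152.]]
```

View pics/side1.png

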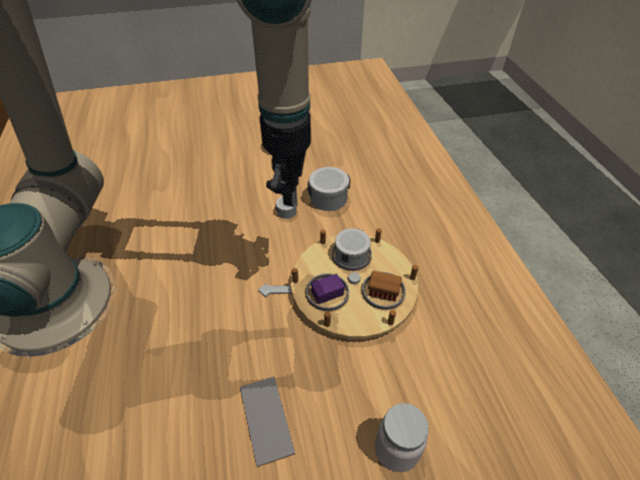

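View pics/wrist1.png

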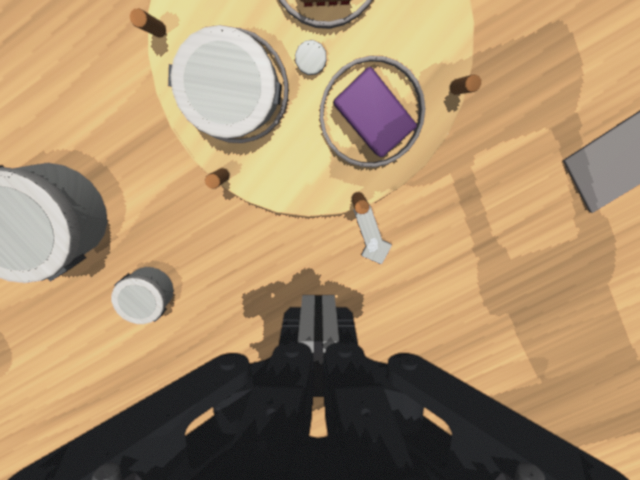

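The wrist picture agrees with the prediction: pegs at (212,181) and (361,208), and the finger tips are clear in front of them. I'll descend and compute the arc shifts.

Request:
arm_command([
  [[0,0,0],[0,0,-32],255],
  [[0,0,0],[0,0,-32],255],
  [[0,0,0],[0,0,-32],255],
  [[0,0,0],[0,0,-32],255],
  [[0,0,0],[0,0,-16],255],
  [[0,0,0],[0,0,-15],255],
  [[0,0,0],[0,0,0],255],
])

```text
clock: 4.18
position: [0.475, -0.0377, 0.0425]
ee_rot: [0.0, 0.964, -0.265, -0.0]
contact_force: [1.1, 0.2, 0.0]
width: 0.0001
```

```bash
python3 - <<'E'
from h import *
cv2.imwrite("pics/side2.png",imaging.get_image("side")[180:350,220:440].repeat(3,0).repeat(3,1))
s=telemetry.get_state(); print(s["clock"],s["position"],s["contact_force"])
c=np.array([.582,-.0945]); q=s["position"][:2]-c; print(np.hypot(*q)*1e3,np.degrees(np.arctan2(q[1],q[0])))
pos=q*1e3
for a in range(156,244,4):
    n=120.5*np.array([np.cos(np.radians(a)),np.sin(np.radians(a))]); print(a,np.round(n-pos,1)); pos=pos+np.round(n-pos,1)
E
```

```text
4.225 [ 0.47554766 -0.03770329  0.04303648] [-0.89384832  0.61684529  0.50894131]
120.65640240886447 151.91824293761664
156 [-3.6 -7.8]
160 [-3.2 -7.8]
164 [-2.6 -8. ]
168 [-2.  -8.1]
172 [-1.5 -8.3]
176 [-0.9 -8.4]
180 [-0.2 -8.4]
184 [ 0.2 -8.4]
188 [ 0.9 -8.4]
192 [ 1.5 -8.3]
196 [ 2.  -8.1]
200 [ 2.6 -8. ]
204 [ 3.2 -7.8]
208 [ 3.7 -7.6]
212 [ 4.2 -7.3]
216 [ 4.7 -6.9]
220 [ 5.1 -6.7]
224 [ 5.7 -6.2]
228 [ 6.  -5.8]
232 [ 6.5 -5.5]
236 [ 6.8 -4.9]
240 [ 7.1 -4.5]
```

View pics/side2.png

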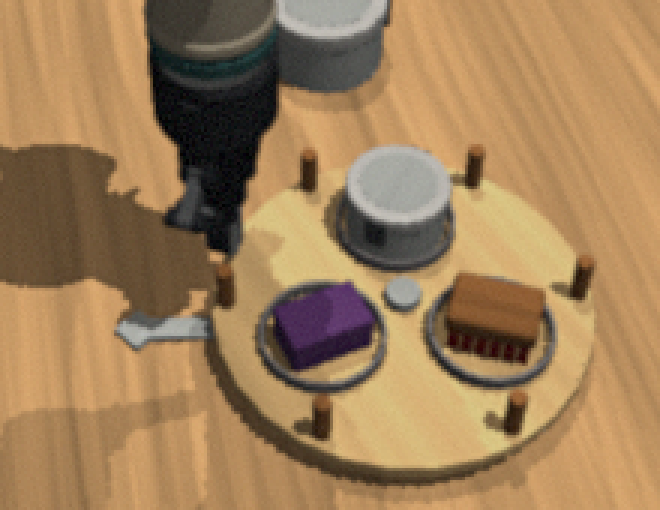

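The fingers are just behind the front peg, at (225,270) in the crop, and clear of everything else. I'll start pushing and check after the first part.

Request:
arm_command([
  [[0,0,0.07],[-3.6,-7.8,0],255],
  [[0,0,0.07],[-1.6,-3.9,0],255],
  [[0,0,0.07],[-1.6,-3.9,0],255],
  [[0,0,0.07],[-1.3,-4,0],255],
  [[0,0,0.07],[-1.3,-4,0],255],
  [[0,0,0.07],[-2,-8,0],255],
  [[0,0,0.07],[-1.5,-8.3,0],255],
  [[0,0,0.07],[-0.5,-4.2,0],255],
  [[0,0,0],[-0.4,-4.2,0],255],
  [[0,0,0],[0,0,0],255],
])

```text
clock: 5.48
position: [0.4619, -0.086, 0.0432]
ee_rot: [0.001, 1.0, 0.011, 0.001]
contact_force: [-0.6, 0.8, 0.6]
width: 0.0002
```

```bash
python3 - <<'E'
from h import *
cv2.imwrite("pics/side3.png",imaging.get_image("side")[180:350,220:440].repeat(3,0).repeat(3,1))
s=telemetry.get_state(); print(s["clock"],s["position"],s["contact_force"])
c=np.array([.582,-.0945]); q=s["position"][:2]-c; print(np.hypot(*q)*1e3,np.degrees(np.arctan2(q[1],q[0])), np.degrees(2*np.arctan2(s["ee_rot"][2],s["ee_rot"][1])))
E
```

```text
5.525 [ 0.46164796 -0.08572406  0.04293142] [-0.17939501  0.38765044 -0.11576823]
120.67158382380089 175.829434689255 1.300359974788885
```

View pics/side3.png

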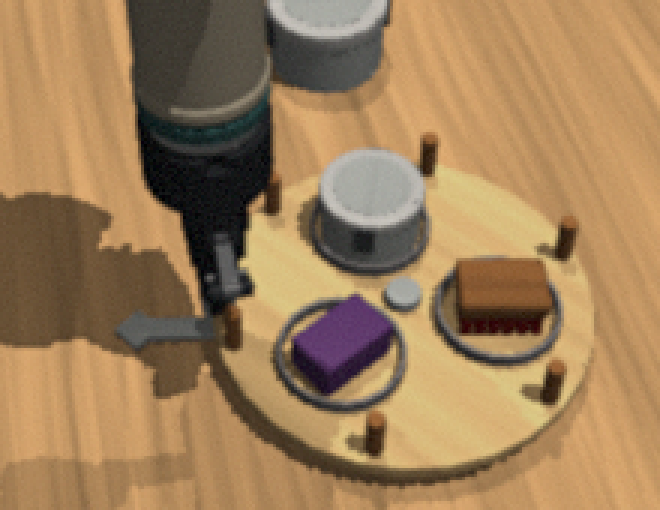

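Request:
arm_command([
  [[0,0,0.05],[-0.3,-4.2,0],255],
  [[0,0,0.07],[-0.2,-8.4,0],255],
  [[0,0,0.07],[0.6,-8.4,0],255],
  [[0,0,0.07],[0.9,-8.4,0],255],
  [[0,0,0.07],[1.5,-8.3,0],255],
  [[0,0,0.07],[2,-8.1,0],255],
  [[0,0,0.07],[2.6,-8,0],255],
  [[0,0,0.07],[3.2,-7.8,0],255],
  [[0,0,0.07],[3.7,-7.6,0],255],
  [[0,0,0.07],[4.2,-7.3,0],255],
  [[0,0,0.07],[4.7,-6.9,0],255],
  [[0,0,0.07],[5.1,-6.7,0],255],
  [[0,0,0.07],[5.7,-6.2,0],255],
  [[0,0,0.04],[3,-3,0],255],
  [[0,0,0.04],[3,-2.8,0],255],
  [[0,0,0],[0,0,0],255],
])

```text
clock: 7.52
position: [0.501, -0.1875, 0.0423]
ee_rot: [0.0, 0.879, 0.476, 0.0]
contact_force: [-0.2, -0.1, 0.2]
width: 0.0
```

```bash
python3 - <<'E'
from h import *
im=imaging.get_image("side")
cv2.imwrite("pics/side4.png",cv2.resize(im[210:350,240:440],None,fx=4,fy=4,interpolation=cv2.INTER_CUBIC))
s=telemetry.get_state(); print(s["clock"],s["position"],s["contact_force"])
c=np.array([.582,-.0945]); q=s["position"][:2]-c; print(np.hypot(*q)*1e3,np.degrees(np.arctan2(q[1],q[0])), np.degrees(2*np.arctan2(s["ee_rot"][2],s["ee_rot"][1])))
E
```

```text
7.575 [ 0.50090883 -0.18739599  0.04234405] [-0.59430515 -0.06484925  0.00565323]
123.31035233467917 -131.1185000580553 56.889672555039255
```

View pics/side4.png

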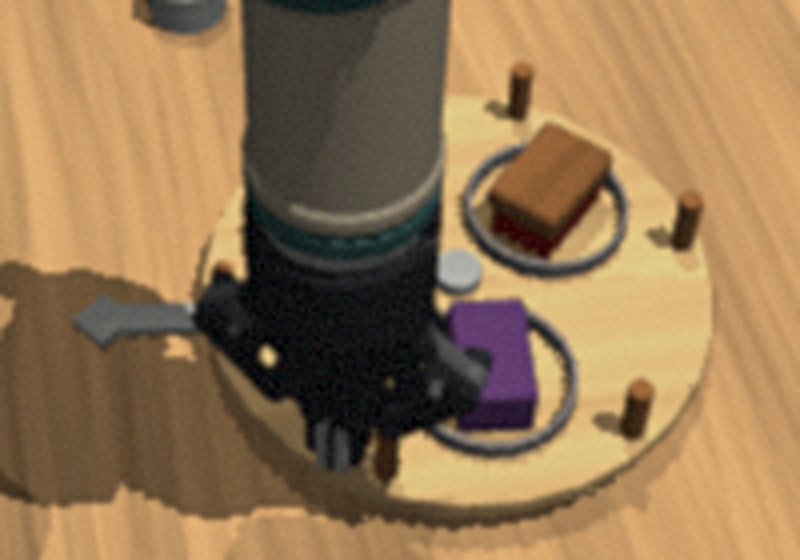

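The tool is at 229° and the pushed peg is next to it, at (386,450) in the crop. I'll measure the tray's angle from the visible peg tops (520,70), (689,199) and (640,387).

```bash
cat > ang.py <<'E'
from h import *
def ang(p,pts,c=np.array([.5822,-.0942])):
    for u in pts:
        q=ray(p,u,.063)[:2]-c; print(np.round(np.hypot(*q)*1e3,1),np.round(np.degrees(np.arctan2(q[1],q[0]))%360,2), "mod60",np.round(np.degrees(np.arctan2(q[1],q[0]))%60,2))
E
python3 - <<'E'
from ang import *
t=lambda q:np.array(q)/4+[240-.375,210-.375]
ang(imaging.camera_params("side"),[t(q) for q in [(521,69),(690,198),(640,386)]])
E
```

```text
114.9 58.21 mod60 58.21
115.0 358.41 mod60 58.41
114.5 298.55 mod60 58.55
```

Request:
arm_command([
  [[0,0,0.05],[3.3,-1.2,0],255],
  [[0,0,0.05],[3.3,-1.2,0],255],
  [[0,0,0.05],[3.4,-2.5,0],255],
  [[0,0,0.05],[3.4,-2.5,0],255],
  [[0,0,0.05],[3.6,-2.2,0],255],
  [[0,0,0.05],[3.6,-2.3,0],255],
  [[0,0,0.03],[2.8,-1.5,0],255],
  [[0,0,0.03],[2.8,-1.5,0],255],
  [[0,0,0],[2.8,-1.3,0],255],
  [[0,0,0],[1.9,-0.9,0],255],
  [[0,0,0],[1.9,-0.8,0],255],
  [[0,0,0],[0.9,-0.4,0],255],
  [[0,0,0],[0,0,0],255],
  [[0,0,0],[0,0,0],255],
])

```text
clock: 9.32
position: [0.5347, -0.2058, 0.0424]
ee_rot: [0.0, 0.78, 0.626, 0.0]
contact_force: [-0.7, 1.0, 0.1]
width: 0.0001
```

```bash
python3 - <<'E'
from h import *
im=imaging.get_image("side")
cv2.imwrite("pics/side5.png",cv2.resize(im[210:350,240:440],None,fx=4,fy=4,interpolation=cv2.INTER_CUBIC))
s=telemetry.get_state(); print(s["clock"],s["position"],s["contact_force"])
c=np.array([.582,-.0945]); q=s["position"][:2]-c; print(np.hypot(*q)*1e3,np.degrees(np.arctan2(q[1],q[0])), np.degrees(2*np.arctan2(s["ee_rot"][2],s["ee_rot"][1])))
E
```

```text
9.375 [ 0.53468569 -0.20584927  0.0424283 ] [-0.6872316   0.06617014 -0.28879864]
120.98472660584463 -113.02151307235782 77.5650089674378
```

View pics/side5.png

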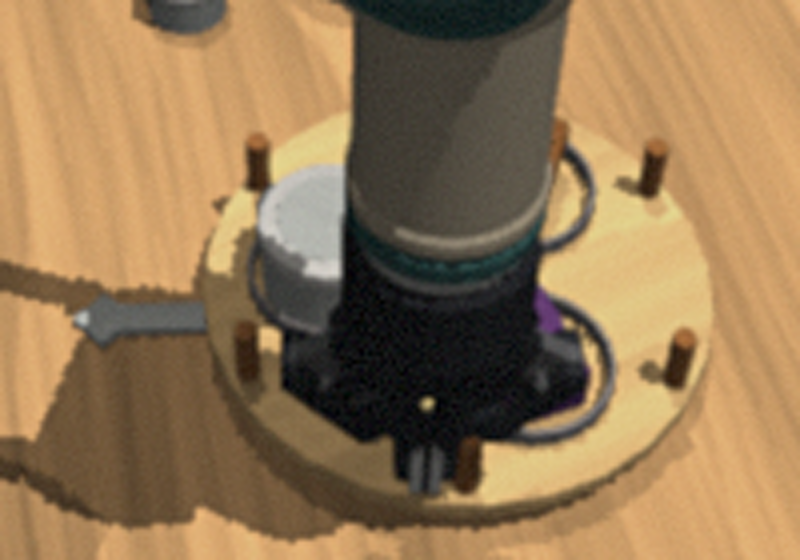

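Peg tops are now at (257,140), (655,147), (683,336), (246,328) and (468,444) in the crop, with the tin near the front.

```bash
python3 - <<'E'
from ang import *
t=lambda q:np.array(q)/4+[240-.375,210-.375]
ang(imaging.camera_params("side"),[t(q) for q in [(257,140),(655,147),(683,336),(246,328),(468,444)]])
E
```

```text
114.4 136.12 mod60 16.12
114.2 16.1 mod60 16.1
114.6 316.27 mod60 16.27
114.3 196.2 mod60 16.2
116.1 256.13 mod60 16.13
```

Request:
arm_command([
  [[0,0,0],[1,-0.4,0],255],
  [[0,0,0],[1,-0.4,0],255],
  [[0,0,0],[1,-0.4,0],255],
  [[0,0,0],[1,-0.4,0],255],
  [[0,0,0],[1,-0.4,0],255],
  [[0,0,0],[1,-0.4,0],255],
  [[0,0,0],[0.5,-0.2,0],255],
  [[0,0,0],[0,0,0],255],
  [[0,0,0],[0,0,0],255],
])

```text
clock: 10.5
position: [0.5411, -0.2084, 0.0423]
ee_rot: [0.0, 0.78, 0.626, 0.0]
contact_force: [-0.5, 0.6, -0.7]
width: -0.0001
```

```bash
python3 - <<'E'
from h import *
im=imaging.get_image("side")
cv2.imwrite("pics/side6.png",cv2.resize(im[210:350,240:440],None,fx=4,fy=4,interpolation=cv2.INTER_CUBIC))
s=telemetry.get_state(); print(s["clock"],s["position"],s["contact_force"])
c=np.array([.582,-.0945]); q=s["position"][:2]-c; print(np.hypot(*q)*1e3,np.degrees(np.arctan2(q[1],q[0])), np.degrees(2*np.arctan2(s["ee_rot"][2],s["ee_rot"][1])))
E
```

```text
10.55 [ 0.54107525 -0.20840237  0.0423372 ] [ 0.36249955  0.26454766 -0.76791815]
121.03133848508232 -109.76319563510714 77.56996508133042
```

View pics/side6.png

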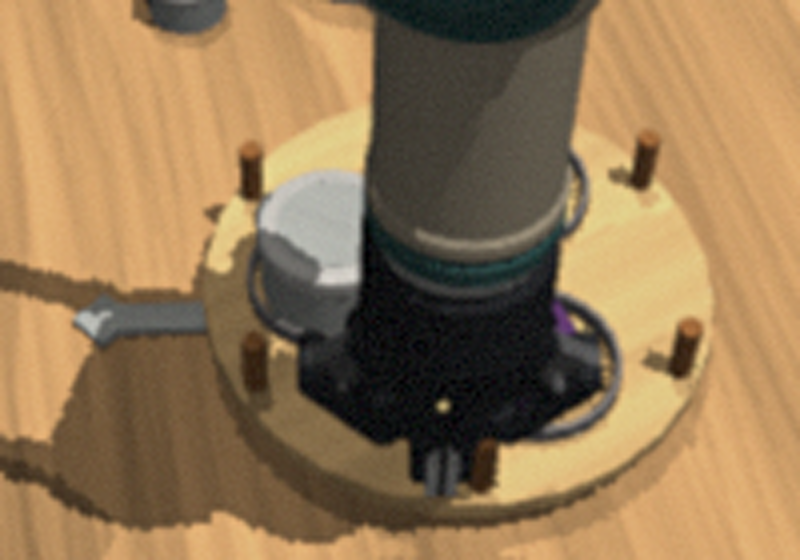

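Peg tops are now at (250,149), (647,137), (689,326) and (254,340).

```bash
python3 - <<'E'
from ang import *
t=lambda q:np.array(q)/4+[240-.375,210-.375]
ang(imaging.camera_params("side"),[t(q) for q in [(250,149),(647,137),(689,326),(254,340)]])
E
```

```text
114.3 139.55 mod60 19.55
114.9 19.76 mod60 19.76
115.0 319.54 mod60 19.54
114.4 200.03 mod60 20.03
```

The tray is at 19.7° against a target of 19.8°. I'll back off the peg, lift, and clear the view.

Request:
arm_command([
  [[0,0,0],[-3.5,1.3,0],255],
  [[0,0,0],[-3.5,1.3,0],255],
  [[0,0,0],[-4,-2,0],255],
  [[0,0,0],[0,0,25],255],
  [[0,0,0],[0,0,45],255],
  [[0,0,0],[0,0,50],255],
  [[0,0,0],[-10,-15,45],255],
  [[0,0,0],[-40,-30,10],255],
  [[0,0,0],[-40,-35,0],255],
  [[0,0,0],[-40,-35,0],255],
  [[0,0,0],[-40,-35,0],255],
  [[0,0,0],[-40,-35,0],255],
  [[0,0,0],[-40,-35,0],255],
  [[0,0,0],[-20,-35,0],255],
  [[0,0,0],[0,0,0],255],
])

```text
clock: 12.42
position: [0.2581, -0.4651, 0.2172]
ee_rot: [0.0, 0.781, 0.625, -0.001]
contact_force: [0.6, 0.5, -0.2]
width: 0.0001
```

```bash
python3 - <<'E'
from h import *
im=imaging.get_image("side"); cv2.imwrite("pics/side7.png",im)
cv2.imwrite("pics/side7c.png",cv2.resize(im[210:350,240:440],None,fx=4,fy=4,interpolation=cv2.INTER_CUBIC))
im=imaging.get_image("scene");cv2.imwrite("pics/scene7.png",im)
cv2.imwrite("pics/scene7c.png",cv2.resize(im[190:310,180:340],None,fx=5,fy=5,interpolation=cv2.INTER_CUBIC))
s=telemetry.get_state(); print(s["clock"],s["position"],s["contact_force"])
E
```

```text
12.525 [ 0.25964128 -0.46238572  0.21708879] [-0.04048066  0.32739869 -0.01306048]
```

View pics/side7c.png

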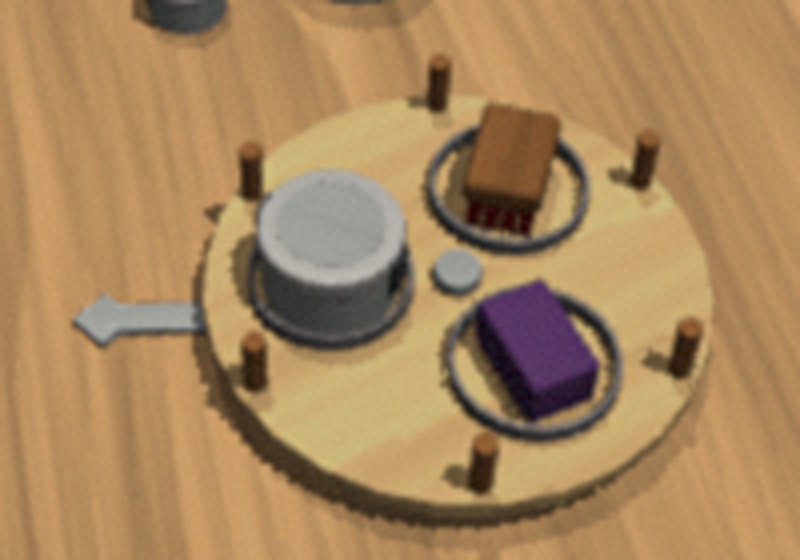

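View pics/scene7c.png

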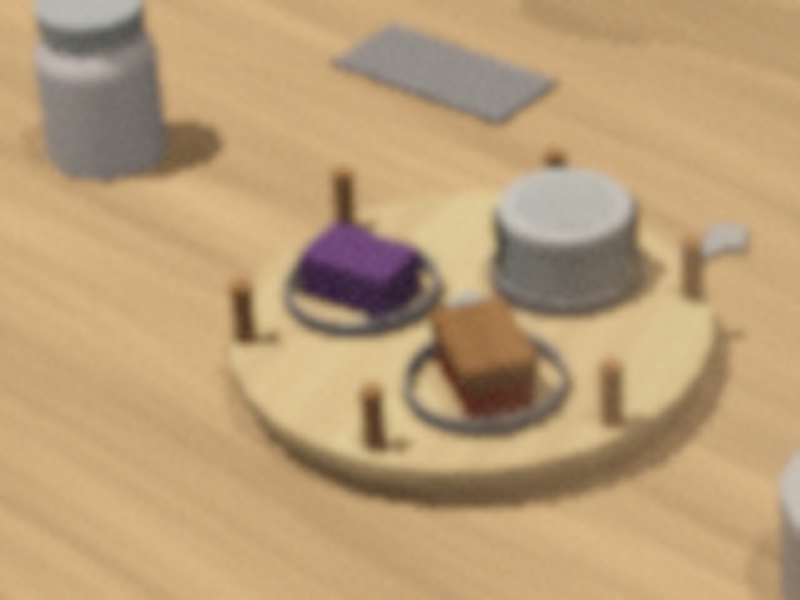

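View pics/side7.png

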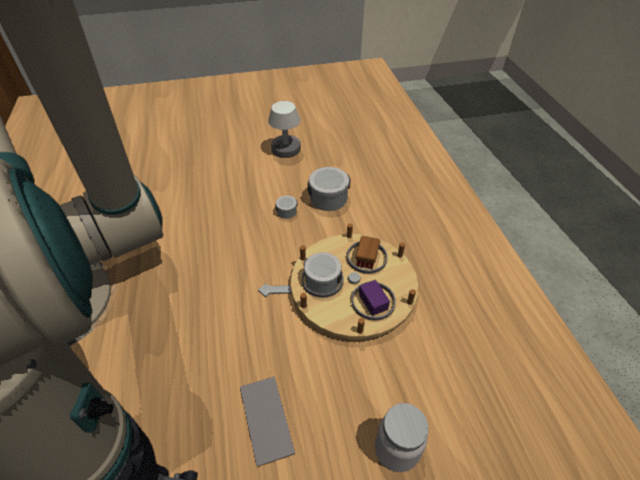

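The tin stands at the front in line with the pointer, with the lid top at (331,222) in the side crop and the tip at (74,320). The lamp, jar, scraper and spare tins are where they were. Now a fit from both cameras.

```bash
python3 - <<'E'
from fit import *
p=imaging.camera_params("side")
t=lambda q:np.array(q)/4+[240-.375,210-.375]
x=fit(p,[t(q) for q in [(439,62),(647,137),(689,326),(486,440),(254,340),(250,149)]],t((74,320)))
T=ray(p,t((331,226)),.073)[:2]-x[:2]; print("tin",T,np.hypot(*T),np.degrees(np.arctan2(T[1],T[0])))
p=imaging.camera_params("scene")
t=lambda q:np.array(q)/5+[180-.4,190-.4]
x=fit(p,[t(q) for q in [(343,174),(240,289),(371,391),(611,367),(692,246),(555,156)]],t((748,238)))
T=ray(p,t((566,204)),.073)[:2]-x[:2]; print("tin",T,np.hypot(*T),np.degrees(np.arctan2(T[1],T[0])))
for n in ["side","scene"]:
    im=imaging.get_image(n); p=imaging.camera_params(n)
    for th,z in [("lamp",.07),("jar",.05),("scraper",.005),("tin",.04)]:
        for r in finder.cut_out(n,th)[:3]:
            ys,xs=np.nonzero(r["pixels"]); print(n,th,round(r["score"],2),np.round(ray(p,(xs.mean(),ys.mean()),z)[:2],3))
E
```

```text
centre [ 0.5825 -0.0944] pegs at deg 19.76 res mm [-0.3 -1.1 -0.4  0.2 -0.6 -0.1  0.5  0.9  0.4 -0.1  0.5  0.1]
tip [ 0.3963 -0.0609] dist 0.1893 front deg 169.78
tin [-0.06083351  0.01007978] 0.06166293723173849 170.59188125800907
centre [ 0.5851 -0.0928] pegs at deg 19.58 res mm [-0.5  0.3  0.8  0.8 -1.2 -0.9 -0.9 -0.9  1.   0.3  0.8  0.3]
tip [ 0.4028 -0.056 ] dist 0.1859 front deg 168.6
tin [-0.06357391  0.00922272] 0.0642394044912081 171.74563823254587
side lamp 0.7 [0.527 0.382]
side jar 0.65 [ 0.622 -0.049]
side jar 0.65 [ 0.575 -0.133]
side jar 0.6 [ 0.567 -0.403]
side tin 0.72 [ 0.524 -0.073]
side tin 0.66 [0.487 0.125]
side tin 0.6 [0.593 0.165]
scene lamp 0.93 [0.537 0.392]
scene lamp 0.37 [ 0.539 -0.068]
scene jar 0.7 [ 0.568 -0.403]
scene scraper 0.9 [ 0.377 -0.313]
scene tin 0.83 [0.604 0.179]
scene tin 0.81 [0.507 0.163]
scene tin 0.6 [ 0.507 -0.098]
```

```bash
python3 - <<'E'
from h import *
s=telemetry.get_state(); print(s["clock"],np.abs(s["qd"]).max(),s["contact_force"]); print(manip.sign_off())
E
```

```text
13.025 0.004959781963052163 [-0.25810232 -0.38817128 -0.08439448]
the job is handed in; nothing more can be done
None
```

The tin with the clip-on lid now stands at the front, in line with the steel pointer. I pushed one rim peg with the closed fingers and turned the organiser about 90.5° anticlockwise, finishing in small steps. Then I backed off, lifted clear and handed the job in at 13 s, with the arm at rest and clear of everything.

**Alignment:**
- **Side camera:** the tin's well is at 169.8° and the pointer is also at 169.8°. The lid's centre reads 170.6°, less than 1 mm off the pointer's line.
- **Scene camera:** this agreed less well. It put the well at 169.6°, the pointer at 168.6° and the lid at 171.7°. Its view is coarser and a peg partly blocks the pointer, so I trusted the side camera.

**Other things on the bench:** the jar, scraper and both spare tins measured within about 2 mm of their starting places, and the lamp within about 3 mm. In the final check the side camera did not report the scraper, but it shows unmoved in that picture and the scene camera placed it within 2 mm. At the end of each move and in each check reading, the contact force was under 2 N. The pictures showed no contact with the tin, wax or brush.

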